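Clear the shelf and hold out the telescopic strip lamp

ROBOT

A 6-joint arm with a two-finger parallel gripper is mounted at the origin on the work surface. World frame = base frame: x ahead of the robot, y to its left, z up, the work surface at z = 0. Lengths are in mm, angles in rad, forces in N, time in s.
With the tool pointing down it reaches from about 275 to 750 mm from the base axis. Payload 10.2 kg.
Tool frame: the origin (TCP) lies midway between the tips of the shut fingers; the grasp point (between the pads) lies 19 mm behind it; z points along the fingers, y is the line along which they close (so a half turn about z gives the same grasp; the last joint's range is limited). The gripper opens to 85 mm and grips with 20 to 120 N. Pads are 22 mm wide; open, the fingers measure 114 mm over their backs; the gripper's body (76 mm by 85 mm) begins 54 mm behind the grasp point. The pads swing forward as they close: fully open they stand 13 mm farther back than shut.
Start: joints at [-1.389, 0.313, 1.498, -0, 1.331, -0.223], TCP at [206.751, -482.582, 231.294] pointing down, gripper open.
Joint ranges: [-2.94, 2.94], [-0.97, 2.17], [0.19, 2.56], [-1.23, 4.37], [0.02, 3.11], [-2.88, 2.88]. Speed limits (rad/s): [2.39, 2.39, 3.01, 3.14, 3.14, 3.14].

INTERFACE

Orientations are given as a unit quaternion [w, x, y, z].
In Python, from rig import ctrl gives the robot as it stands.
- The arm moves only by the tool send_rows, never from a script. Its argument "targets" is a list of rows, each an object with "offset": the shift along the world's x, y, z in cm, a list of three; "spin": the turn about the world's z in rad. A call has 1 to 8 rows; each row is the pose to reach, as a shift and turn from the pose commanded when the call began; what a row does not reach only later rows make up. A row lasts 1/12 s, in which the tool goes at most 41.7 mm and 7.16 degrees, less where a joint would pass 70% of its speed; a pose out of reach is approached as far as the arm can. A call with a gripper value outside its range is refused whole. "grip" is the opening, from 0 (shut) to 1 (fully open), set as the call begins (left out, the last holds). The fingers move at their own pace and stop on an object; "squeeze" is the grip in N (left out, the last holds). Time passes only in rows, so rows that repeat a pose let the fingers close. It gives the time, the measured TCP pose, the force, the opening and the grip force at its end, in the units of the state.
- ctrl.sense(): the state, without advancing time (a new reading comes with each control period).
- ctrl.capture(name): name is "side" or "top"; returns (picture, depth): 480x640x3 uint8, red, green, blue; 480x640 float32, mm along the optical axis (not along the pixel's ray), 0 where there is no reading.
- ctrl.calibration(name): a dict with "fx", "fy", "cx", "cy" (pixels), "view" (4x4, takes a point from world to camera coordinates). Camera axes: x right, y down, z forward; pixel columns grow to the right and rows downward; lengths in mm; the calibration is good to about 2 mm. A picture is of the moment at which its call begins. calibration takes no time and is no camera call.
- ctrl.finish_job(): hands the job in; it is judged then, once.
Trained networks look in the newest picture that a camera, given by its name, has taken for a name from the list of things; names that differ only in an ending like _2 or _b are one class to them, and where a whole thing is asked for, a point or a joint stands for the part that bears it (a point fixed in the world has none). Each returns a list of dicts, best first, with "conf" (0 to 1); they miss things now and then, are a little off and sometimes report something else, mostly with a low value. They report only what shows in the picture. A call takes as long as a camera call.
- ctrl.search_frame(camera, query): "box" ([left, top, right, bottom] in pixels, round what is visible of it).
- ctrl.place_of(camera, query): "uv" ([column, row] in pixels: a listed point, or the origin of a listed thing).
The state is a dict: "time_s": time; "joints": joint angles; "dq": joint speeds; "tau": joint torques, N m; "eef_pos": TCP position; "ee_rot": TCP orientation; "force": force on the tool from outside, world axes, zero at the start; "wrist_torque": the same for the moment, N m; "grip_width": opening from 0.0 (shut) to 1.0 (fully open); "grip_force": force on a finger pad.
Only numpy, scipy, OpenCV 4.12 (cv2) and the standard library are available. Lean on these libraries where they do the work, as an engineer would, in place of code of your own. Each camera call takes 0.05 s, during which the arm holds its last target. There are 200 camera calls.

TASK

Clear the two things lying in front of the strip lamp: stand the loose tin upright in the wooden tray and lay the orange spoon flat inside the blue tray, in either order, and let go of them. Then squeeze in the red release button on the lamp's black grip and, keeping it squeezed, draw the lamp straight out past its first stop to its second stop, the end of its travel; finish while still holding it there with the button squeezed in, because a spring draws it back. Leave the teapot, the sugar bowl and the two tins beside the lamp standing where they are.

Things in the scene. Friction and masses are not known exactly. Their poses are not given: they have to be found in the camera images.
- lamp: Fixed stand of a strip lamp on a telescopic arm. Origin on the shelf right under the mouth of the outer tube (aluminium, 32 mm square, axis 75 mm above the shelf, running 170 mm to its +x from the mouth). The arm is drawn out level along its own -x (towards the robot, within about 0.2 rad). Its sliding part carries a white lamp bar (160 mm across, 24 mm tall, its front face 36 mm behind the button's middle) and, in front of the bar, the black grip.
- lamp_grip (a point): Middle of the place to pinch: the centre of the black grip at the red button, 75 mm above the shelf; it moves with the sliding part; axes as lamp. The grip is a block 28 mm wide (along y), 36 mm tall, reaching 31 mm forward and 35 mm back from here; the lamp bar begins right behind it. On its +y side the red button (28 mm long, 22 mm tall) stands out 5.5 mm, so 34 mm over both: pinching the grip across y with the pads over the button pushes the button flush.
- lamp_slide (a joint): How far the arm is drawn out, m: 0 home; 0.055 first stop (3 mm play either way), where it catches if the button is let go; 0.110 second stop, the hard end of travel, which has no catch. A spring pulls it home with 2 to 4.5 N. It is locked at home (2 mm play) and at the first stop until the button is in. Black and red bands on the steel tube come out of the mouth at the two stops.
- lamp_button (a joint): How far the red button is pressed in, m: 0 out, about 0.0055 when flush with the grip, 0.006 at most; it releases the arm from 0.0035 on and springs back out. Takes about 5 N.
- tin_tray: open tray fixed to the shelf, medium-brown wood, 200 (its x) x 130 (its y) x 40 mm high outside, walls and floor 5 mm thick. Origin: centre of its underside, z up.
- utensil_tray: open tray fixed to the shelf, blue plastic, 200 (its x) x 130 (its y) x 40 mm high outside, walls and floor 5 mm thick. Origin: centre of its underside, z up.
- tin_mid (a point): The loose tin to clear: aluminium tin with steel lid, standing upright, 52 mm across, 70 mm tall, about 0.12 kg. This point is at its centre, 35 mm above its foot; z up.
- spoon_mid (a point): The orange plastic spoon to clear, lying flat on the shelf, 142 mm long, 25 g: a straight handle 10 mm wide and 10 mm thick along its x, round bowl (38 mm across, 12 mm tall) at its +x end. This point lies on the handle near the balance point, 5 mm above the underside; the tail end is 75 mm to -x, the bowl's outer rim 67 mm to +x. z up.
- spoon_head (a point): Point in the spoon's bowl centre, 48 mm to +x from spoon_mid.
- spoon_tail (a point): Point in the spoon's handle, 70 mm to -x from spoon_mid.
- tin: The loose tin to clear (see tin_mid); origin at the centre of its underside.
- spoon: The orange spoon (see spoon_mid); origin under spoon_mid at its underside.
- teapot: Steel teapot, 124 mm across the belly, 190 mm from handle to spout, 116 mm tall; origin: centre of its underside. Leave it.
- sugar_bowl: White ceramic sugar bowl with blue lid, 100 mm across, 94 mm tall; origin: centre of its underside. Leave it.
- tin_b: aluminium tin with steel lid, standing upright, 52 mm across, 70 mm tall; origin: centre of its underside. Stands to one side of the lamp. Leave it.
- tin_c: aluminium tin with steel lid, standing upright, 52 mm across, 70 mm tall; origin: centre of its underside. Stands to the other side of the lamp. Leave it.

How it is judged (in metres and radians):
On the way, in this order (a step that is already met when the one before it is completed fails the run):
1. the tin stands in the wooden tray and the spoon lies in the blue tray, both let go, the lamp still home (x of tin_mid in the frame of tin_tray between -0.095 and 0.095 m and y of tin_mid in the frame of tin_tray between -0.06 and 0.06 m and z of tin_mid in the frame of tin_tray between 0.034 and 0.047 m and angle between tin_mid's own z axis and vertical below 0.15 rad and x of spoon_head in the frame of utensil_tray between -0.095 and 0.095 m and y of spoon_head in the frame of utensil_tray between -0.06 and 0.06 m and z of spoon_head in the frame of utensil_tray between 0.004 and 0.025 m and x of spoon_tail in the frame of utensil_tray between -0.095 and 0.095 m and y of spoon_tail in the frame of utensil_tray between -0.06 and 0.06 m and z of spoon_tail in the frame of utensil_tray between 0.004 and 0.025 m and contact force between each of tin, spoon and the fingers below 0.1 N and value of joint lamp_slide below 0.01 m), for 0.2 s.
2. the lamp, its button squeezed in, is drawn out to the second stop (value of joint lamp_slide above 0.102 m and value of joint lamp_button above 0.0035 m and contact force between lamp and the fingers above 3 N), for 0.2 s.
At the end, for the whole second after the job is handed in: The lamp is drawn out at least 102 of 110 mm, still, gripped by the fingers (over 3 N) with the button in by at least 3.5 mm; the tin stands upright (within 0.15 rad) on the floor of the wooden tray and the spoon lies flat inside the blue tray, both at rest and not touched (all of step 2 and x of tin_mid in the frame of tin_tray between -0.095 and 0.095 m and y of tin_mid in the frame of tin_tray between -0.06 and 0.06 m and z of tin_mid in the frame of tin_tray between 0.034 and 0.047 m and angle between tin_mid's own z axis and vertical below 0.15 rad and x of spoon_head in the frame of utensil_tray between -0.095 and 0.095 m and y of spoon_head in the frame of utensil_tray between -0.06 and 0.06 m and z of spoon_head in the frame of utensil_tray between 0.004 and 0.025 m and x of spoon_tail in the frame of utensil_tray between -0.095 and 0.095 m and y of spoon_tail in the frame of utensil_tray between -0.06 and 0.06 m and z of spoon_tail in the frame of utensil_tray between 0.004 and 0.025 m and contact force between each of tin, spoon and the fingers below 0.1 N and linear speed of each of tin, spoon below 0.02 m/s and velocity of joint lamp_slide between -0.01 and 0.01 m/s); the arm keeps its last pose, push and grip.
It fails at once if the teapot is moved more than 30 mm or tipped (distance of teapot from where it was at the start of the episode above 0.03 m or angle between teapot's own z axis and vertical above 0.3 rad).
It fails at once if the sugar bowl is moved more than 30 mm or tipped (distance of sugar_bowl from where it was at the start of the episode above 0.03 m or angle between sugar_bowl's own z axis and vertical above 0.3 rad).
It fails at once if the tin beside the lamp is moved more than 30 mm or tipped (distance of tin_b from where it was at the start of the episode above 0.03 m or angle between tin_b's own z axis and vertical above 0.3 rad).
It fails at once if the tin beside the lamp is moved more than 30 mm or tipped (distance of tin_c from where it was at the start of the episode above 0.03 m or angle between tin_c's own z axis and vertical above 0.3 rad).
It also fails if it takes over 64 s, if anything falls off the work surface, if the arm or the gripper's body presses on something with over 40 N, if the wrist force passes 120 N, or if a joint passes its speed limit or range.

## Working session

There is one attempt and no reset: what is moved stays moved. The work goes in short steps, Python scripts to look and compute and a tool call to move; the robot and the scene stay as the last step left them, time stands still between calls to the robot, and variables do not carry over. Pictures are saved under pics/ and viewed, at most 10 in all, crops included, and the job is handed in when it is done.

Besides the shell and the picture viewer there is one more tool, called after "Call:" as a command line: name --argument value ..., lists and objects as JSON in quotes. send_rows: Moves the arm, as the interface text tells. Its arguments: {"type":"object","properties":{"targets":{"type":"array"},"grip":{"type":"number"},"squeeze":{"type":"number"}},"required":["targets"]}

```bash
ls; mkdir -p pics; cat > h.py <<'E'
import numpy as np, cv2
from rig import ctrl
def ray(cam,uv):
    c=ctrl.calibration(cam);V=np.array(c["view"]);R=V[:3,:3];t=V[:3,3]
    d=R.T@np.array([(uv[0]-c["cx"])/c["fx"],(uv[1]-c["cy"])/c["fy"],1]);return -R.T@t,d
def on_z(cam,uv,z):
    o,d=ray(cam,uv);return o+d*(z-o[2])/d[2]
def tri(uvs):
    A=np.zeros((3,3));b=np.zeros(3)
    for cam,uv in uvs:
        o,d=ray(cam,uv);d=d/np.linalg.norm(d);P=np.eye(3)-np.outer(d,d);A+=P;b+=P@o
    p=np.linalg.solve(A,b)
    err=[np.linalg.norm(np.cross(p-ray(c,u)[0],ray(c,u)[1]/np.linalg.norm(ray(c,u)[1]))) for c,u in uvs]
    return p,max(err)
def cloud(cam,depth):
    c=ctrl.calibration(cam);V=np.array(c["view"]);v,u=np.indices(depth.shape)
    p=np.stack([(u-c["cx"])/c["fx"]*depth,(v-c["cy"])/c["fy"]*depth,depth],-1)
    return (p-V[:3,3])@V[:3,:3]
def proj(cam,p):
    c=ctrl.calibration(cam);V=np.array(c["view"]);q=V[:3,:3]@p+V[:3,3];return c["fx"]*q[0]/q[2]+c["cx"],c["fy"]*q[1]/q[2]+c["cy"]
E
python3 - <<'E'
from h import *
np.set_printoptions(precision=1,suppress=True)
for c in("side","top"):
    im,d=ctrl.capture(c);cv2.imwrite(f"pics/{c}0.png",im[...,::-1]);np.save(f"pics/{c}0.npy",d)
    print(c,"pos",ray(c,(320,240)))
Q=["lamp","lamp_grip","tin_tray","utensil_tray","tin_mid","spoon_mid","spoon_head","spoon_tail","teapot","sugar_bowl","tin_b"]
for q in Q:
    r={c:ctrl.place_of(c,q)[:3] for c in("side","top")}
    for c in r:
        print(q,c,[(np.round(x["uv"]),round(x["conf"],2),on_z(c,x["uv"],{"lamp_grip":75,"tin_mid":35,"spoon_mid":5,"spoon_head":5,"spoon_tail":5}.get(q,0))[:2]) for x in r[c]])
    if r["side"] and r["top"]: print("   tri",tri([(c,r[c][0]["uv"]) for c in r]))
print(ctrl.sense())
E
```

```text
pics
side pos (array([ 98.9, 631.6, 848. ]), array([ 0.4, -0.6, -0.7]))
top pos (array([ 423.3,   10.1, 1142. ]), array([ 0.1,  0. , -1. ]))
lamp side [(array([273., 239.]), 0.82, array([725.7,  31.6]))]
lamp top [(array([309., 175.]), 0.87, array([737.4,  30.8])), (array([504., 197.]), 0.25, array([ 674.9, -393.2]))]
   tri (array([735.2,  28.5,  -6.7]), np.float64(4.58956885223554))
lamp_grip side []
lamp_grip top [(array([307., 212.]), 0.73, array([640.5,  36.2]))]
tin_tray side [(array([283., 350.]), 0.78, array([485.8, 260.4]))]
tin_tray top [(array([200., 295.]), 0.98, array([481.9, 270.6]))]
   tri (array([480.4, 266.9,  13.9]), np.float64(0.9909688673892656))
utensil_tray side [(array([433., 225.]), 0.64, array([ 431.1, -281.2]))]
utensil_tray top [(array([463., 306.]), 0.55, array([ 442.1, -288.1]))]
   tri (array([ 439.1, -292.9,  -12.6]), np.float64(3.507558604915601))
tin_mid side [(array([375., 246.]), 0.86, array([489.4, -84.4])), (array([280., 352.]), 0.58, array([470.8, 283.8]))]
tin_mid top [(array([368., 283.]), 0.55, array([494.1, -86. ])), (array([310., 210.]), 0.
[... 1374 characters left out ...]
rray([491.7, -90.6])), (array([212., 282.]), 0.7, array([738.1, 230. ]))]
tin_b top [(array([368., 291.]), 0.88, array([479.3, -88.4])), (array([427., 171.]), 0.6, array([ 739.3, -228.9])), (array([215., 175.]), 0.55, array([743.2, 237.5]))]
   tri (array([517.1, -29.5, 240.1]), np.float64(62.57342782645867))
{'time_s': 1.2, 'joints': array([-1.4,  0.3,  1.5, -0. ,  1.3, -0.2]), 'dq': array([-0.,  0., -0.,  0.,  0.,  0.]), 'tau': array([ -0. , -41.2, -26. ,  -0. ,   0. ,  -0. ]), 'eef_pos': array([ 206.8, -482.6,  231.3]), 'ee_rot': array([-0. ,  1. ,  0.2, -0. ]), 'force': array([ 0.7, -0.2, -0.5]), 'wrist_torque': array([-0., -0.,  0.]), 'grip_force': 0.0, 'grip_width': 0.9991778638247022}
```

View pics/top0.png

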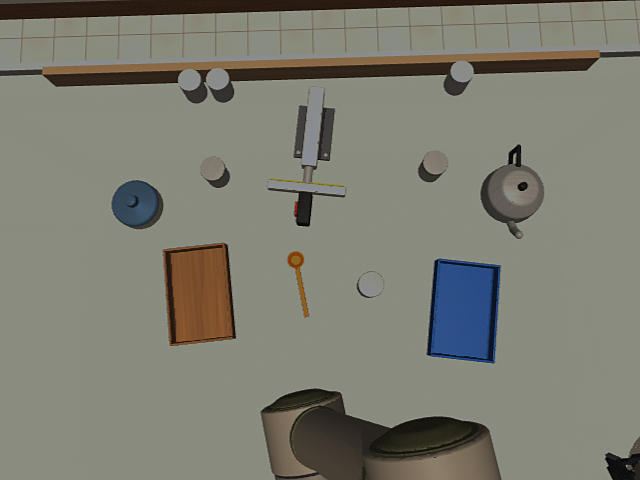

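View pics/side0.png

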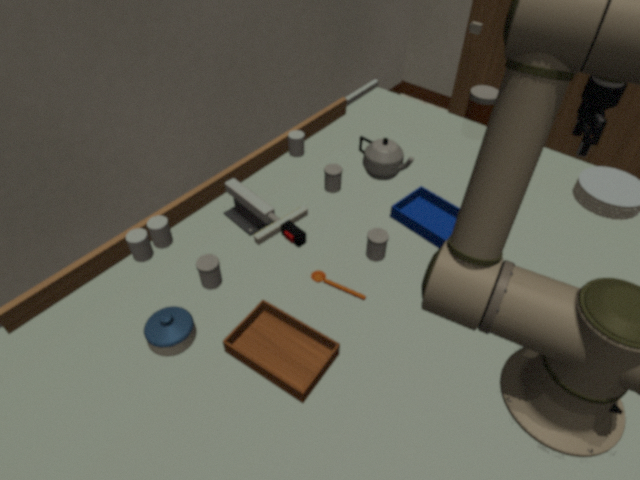

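The top view shows the tin at (371,284), the spoon from (296,260) to (306,315), the wooden tray at about (200,295) and the blue tray at (464,311). The grip is at (305,208) with the red button on its left (+y) side. The side view agrees. Next I'll measure with depth and colour.

```bash
python3 - <<'E'
from h import *
np.set_printoptions(precision=1,suppress=True)
I={};C={}
for c in("side","top"):
    im=cv2.imread(f"pics/{c}0.png");I[c]=cv2.cvtColor(im,cv2.COLOR_BGR2HSV).astype(int);C[c]=cloud(c,np.load(f"pics/{c}0.npy"))
def sel(c,box,f):
    m=np.zeros((480,640),bool);l,t,r,b=box;m[t:b,l:r]=f(I[c],C[c])[t:b,l:r];return m
def rep(n,c,m):
    P=C[c][m];xy=P[:,:2].astype(np.float32);r=cv2.minAreaRect(xy)
    e=np.linalg.eigh(np.cov(xy.T))[1][:,1];v,u=np.nonzero(m)
    print(n,c,len(P),"uv",u.mean().round(1),v.mean().round(1),"med",np.median(P,0),"z5/95",np.percentile(P[:,2],[5,95]),"rect",np.array(r[0]),np.array(r[1]),r[2],"ang",np.arctan2(e[1],e[0]).round(3) if e[0]>0 else np.arctan2(-e[1],-e[0]).round(3))
rep("tin","top",sel("top",(350,265,395,310),lambda h,p:p[...,2]>62))
rep("tin","side",sel("side",(362,225,392,262),lambda h,p:p[...,2]>64))
o=lambda h,p:(h[...,1]>150)&(h[...,0]<20)&(h[...,2]>60)
rep("spoon","top",sel("top",(280,245,320,325),o));rep("spoon","side",sel("side",(305,265,370,302),o))
rep("bowl","top",sel("top",(280,245,320,269),o));rep("handle","top",sel("top",(280,272,320,325),o))
rep("wood","top",sel("top",(155,235,245,355),lambda h,p:(h[...,1]>100)&(h[...,0]<20)&(p[...,2]>30)))
rep("blue","top",sel("top",(420,250,510,370),lambda h,p:(h[...,1]>150)&(h[...,0]>100)&(p[...,2]>30)))
red=lambda h,p:(h[...,1]>150)&((h[...,0]<8)|(h[...,0]>172))&(h[...,2]>60)
rep("red","top",sel("top",(288,195,315,225),red));rep("red","side",sel("side",(275,220,310,248),red))
blk=lambda h,p:(h[...,2]<50)&(p[...,2]>70)
rep("blk","top",sel("top",(290,190,318,230),blk))
rep("tube","top",sel("top",(300,80,330,168),lambda h,p:p[...,2]>80))
rep("bar","top",sel("top",(260,170,350,200),lambda h,p:(p[...,2]>70)&(h[...,2]>100)))
E
```

```text
tin top 531 uv 370.4 283.9 med [489.7 -87.5  70.6] z5/95 [67.6 73.7] rect [457.3 -56.8] [ 51.  141.1] 46.85200881958008 ang -0.978
tin side 291 uv 377.4 236.1 med [488.4 -85.   69.6] z5/95 [66.1 72.3] rect [290.1 253.7] [ 50.9 845.5] 30.292205810546875 ang -1.073
spoon top 388 uv 298.3 275.0 med [534.8  57.5   9.9] z5/95 [ 2.8 14.1] rect [492.5  48. ] [154.1  34. ] 16.296838760375977 ang 0.172
spoon side 229 uv 332.6 283.0 med [521.5  57.3   8.9] z5/95 [ 3.  12.4] rect [289.5 308.6] [118.2 740.7] 39.61302947998047 ang -0.504
bowl top 205 uv 295.3 259.7 med [550.3  64.9   8.2] z5/95 [ 2.3 14. ] rect [550.1  64.1] [32.2 36.1] 88.69512176513672 ang 0.119
handle top 171 uv 301.9 293.6 med [476.6  52.1  10.7] z5/95 [ 6.8 14.3] rect [468.2  48. ] [113.5  30.3] 25.238155364990234 ang 0.182
wood top 903 uv 197.6 293.1 med [479.9 259.8  39.7] z5/95 [32.  44.3] rect [491.1 174.4] [199.  316.3] 4.73929500579834 ang 0.619
blue top 950 uv 465.7 310.4 med [ 426.9 -280.8   40. ] z5/95 [32.2 44.3] rect [ 448.7 -171.8] [353.1 198.9] 81.99361419677734 ang -0.908
red top 32 uv 295.9 208.0 med [646.   57.1  87.5] z5/95 [84.  92.9] rect [645.8  57.1] [ 5.5 25.9] 83.15233612060547 ang -0.125
red side 54 uv 288.4 235.1 med [643.1  59.8  85.5] z5/95 [76.5 90.3] rect [375.  334.6] [ 20.5 810.7] 44.355873107910156 ang -0.807
blk top 466 uv 303.8 207.7 med [644.6  41.1  93. ] z5/95 [78.4 96.7] rect [556.7  19.8] [266.2  52.9] 9.926321983337402 ang -0.047
tube top 1277 uv 312.2 126.6 med [812.8  19.7  91.4] z5/95 [87.7 94.9] rect [663.5  24.8] [ 44.9 479.2] 88.15928649902344 ang -0.056
bar top 827 uv 305.9 185.2 med [691.6  33.6  87. ] z5/95 [81.9 90.9] rect [591.4  -1.8] [304.1 145.4] 21.50031852722168 ang 1.288
```

```bash
python3 - <<'E'
from h import *
np.set_printoptions(precision=2,suppress=True)
h=cv2.cvtColor(cv2.imread("pics/top0.png"),cv2.COLOR_BGR2HSV).astype(int);d=np.load("pics/top0.npy");p=cloud("top",d)
def rep(n,box,f):
    l,t,r,b=box;m=np.zeros((480,640),bool);m[t:b,l:r]=(f&(d>0)&(p[...,2]<130))[t:b,l:r]
    m=cv2.morphologyEx(m.astype(np.uint8),cv2.MORPH_OPEN,np.ones((2,2)))>0
    P=p[m];r=cv2.minAreaRect(P[:,:2].astype(np.float32));e=np.linalg.eigh(np.cov(P[:,:2].T))[1][:,1];e=e*np.sign(e[0])
    print(n,len(P),"mean",P.mean(0),"rect",np.array(r[0]),np.array(r[1]),"deg",r[2],"pca",np.arctan2(e[1],e[0]))
z=p[...,2];H,S,V=h[...,0],h[...,1],h[...,2]
rep("tin",(350,265,395,310),z>62)
o=(S>150)&(H<20)&(V>60)
rep("bowl",(280,245,320,269),o);rep("handle",(280,270,320,325),o);rep("spoon",(280,245,320,325),o)
rep("wood",(155,235,245,355),(S>100)&(H<20)&(z>30));rep("blue",(420,250,510,370),(S>150)&(H>100)&(z>30))
rep("blk",(290,196,318,230),(V<60)&(z>85));rep("tube",(300,80,330,165),z>80);rep("bar",(260,170,350,200),(z>75)&(V>100))
E
```

```text
tin 525 mean [488.04 -89.91  68.11] rect [473.82 -51.46] [ 51.71 150.67] deg 20.433406829833984 pca -1.2640046503875455
bowl 203 mean [548.04  62.63   7.34] rect [547.    62.29] [32.09 34.73] deg 89.391845703125 pca 0.1877254417955196
handle 175 mean [478.11  50.65  15.48] rect [469.4   46.79] [113.97  29.97] deg 23.775875091552734 pca 0.17607622394363018
spoon 382 mean [515.8   57.09  11.07] rect [491.54  46.79] [151.26  33.69] deg 15.702549934387207 pca 0.171151718261598
wood 861 mean [482.05 265.19  33.52] rect [488.27 177.78] [199.95 323.57] deg 4.703912258148193 pca 0.08682949317588126
blue 881 mean [ 430.78 -283.86   35.81] rect [ 446.22 -178.68] [367.52 203.37] deg 82.00422668457031 pca -0.17589543505839642
blk 368 mean [640.25  39.8   87.66] rect [651.37  39.67] [24.46 76.84] deg 82.53292083740234 pca -0.1968347449403674
tube 1223 mean [814.31  17.52  92.18] rect [680.8   22.73] [ 44.13 513.74] deg 87.89681243896484 pca -0.10124585475546102
bar 802 mean [689.41  33.27  89.72] rect [582.26  57.07] [158.59 291.13] deg 77.87959289550781 pca 1.420217451414016
```

```bash
python3 - <<'E'
from h import *
from scipy.spatial.transform import Rotation as R
q=ctrl.sense()["ee_rot"];print(q,R.from_quat(np.r_[q[1:],q[0]]).as_matrix().round(3))
for n,c,uv in[("tin","top",(371,284))]: print(on_z(c,uv,70))
print([on_z("top",(464.2,310),40),on_z("top",(199.2,293.8),40)])
E
```

```text
[-3.22179265e-06  9.79586478e-01  2.01023215e-01 -3.38323849e-06] [[ 0.919  0.394 -0.   ]
 [ 0.394 -0.919  0.   ]
 [-0.    -0.    -1.   ]]
[489.700548   -88.92446978  70.        ]
[array([ 432.821359  , -279.69144932,   40.        ]), array([481.98342902, 262.71369541,  40.        ])]
```

Call:
send_rows --targets '[{"offset": [4, 4, 0], "spin": 0}, {"offset": [7, 7.5, 0], "spin": 0}, {"offset": [9.5, 11, 0], "spin": 0}, {"offset": [12, 14.5, 0], "spin": 0}, {"offset": [14.5, 18, 0], "spin": 0}, {"offset": [17, 21.5, 0], "spin": 0}, {"offset": [19.5, 25, 0], "spin": 0}, {"offset": [22, 28, 0], "spin": 0}]' --grip 1 --squeeze 30

```text
time_s: 1.87
eef_pos: [413.1, -219.0, 231.6]
ee_rot: [0.0, 0.98, 0.201, 0.0]
force: [0.4, -0.4, 0.2]
grip_width: 1.003
grip_force: 0.0
```

Call:
send_rows --targets '[{"offset": [2, 3.5, 0], "spin": -0.1}, {"offset": [4, 7, -3], "spin": -0.2}, {"offset": [6.3, 11.4, -5], "spin": -0.23}, {"offset": [6.3, 11.4, -8], "spin": -0.23}, {"offset": [6.3, 11.4, -10], "spin": -0.23}, {"offset": [6.3, 11.4, -10], "spin": -0.23}, {"offset": [6.3, 11.4, -10], "spin": -0.23}]'

```text
time_s: 2.45
eef_pos: [475.3, -106.9, 131.4]
ee_rot: [-0.0, 0.996, 0.087, -0.001]
force: [-0.5, -0.1, 0.4]
grip_width: 0.999
grip_force: 0.0
```

Call:
send_rows --targets '[{"offset": [1.4, 1.8, -2], "spin": 0}, {"offset": [1.4, 1.8, -5], "spin": 0}, {"offset": [1.4, 1.8, -8], "spin": 0}, {"offset": [1.4, 1.8, -10.6], "spin": 0}, {"offset": [1.4, 1.8, -10.6], "spin": 0}, {"offset": [1.4, 1.8, -10.6], "spin": 0}]'

```text
time_s: 2.95
eef_pos: [490.0, -89.9, 26.6]
ee_rot: [0.0, 0.996, 0.087, 0.0]
force: [0.6, 0.7, 0.3]
grip_width: 1.004
grip_force: 0.0
```

Call:
send_rows --targets '[{"offset": [0, 0, 0], "spin": 0}, {"offset": [0, 0, 0], "spin": 0}, {"offset": [0, 0, 0], "spin": 0}, {"offset": [0, 0, 0], "spin": 0}, {"offset": [0, 0, 0], "spin": 0}, {"offset": [0, 0, 0], "spin": 0}, {"offset": [0, 0, 0], "spin": 0}, {"offset": [0, 0, 0], "spin": 0}]' --grip 0.3 --squeeze 30

```text
time_s: 3.62
eef_pos: [490.5, -89.3, 27.2]
ee_rot: [0.001, 0.996, 0.087, 0.002]
force: [-1.1, 1.9, 10.0]
grip_width: 0.598
grip_force: 29.6
```

Call:
send_rows --targets '[{"offset": [0, 0, 2], "spin": 0}, {"offset": [0, 0, 5], "spin": 0}, {"offset": [0, 0.5, 8], "spin": 0}, {"offset": [0, 3.5, 9], "spin": 0}, {"offset": [0, 7, 9], "spin": 0}, {"offset": [0, 11, 9], "spin": 0}, {"offset": [-0.2, 15, 9], "spin": 0}, {"offset": [-0.5, 19, 9], "spin": 0}]'

```text
time_s: 4.28
eef_pos: [484.3, 102.8, 116.3]
ee_rot: [0.0, 0.996, 0.087, 0.001]
force: [2.8, -1.9, -1.5]
grip_width: 0.599
grip_force: 31.9
```

Call:
send_rows --targets '[{"offset": [0, 4, 0], "spin": 0}, {"offset": [0, 8, 0], "spin": 0}, {"offset": [-0.2, 12, 0], "spin": 0}, {"offset": [-0.3, 15, 0], "spin": 0}, {"offset": [-0.3, 16.2, 0], "spin": 0}, {"offset": [-0.3, 16.2, 0], "spin": 0}, {"offset": [-0.3, 16.2, 0], "spin": 0}]'

```text
time_s: 4.87
eef_pos: [481.4, 262.8, 115.6]
ee_rot: [0.0, 0.996, 0.088, 0.0]
force: [0.8, -0.5, -1.0]
grip_width: 0.595
grip_force: 31.9
```

Call:
send_rows --targets '[{"offset": [0, 0, -3], "spin": 0}, {"offset": [0, 0, -5.5], "spin": 0}, {"offset": [0, 0, -7], "spin": 0}, {"offset": [0, 0, -7.8], "spin": 0}, {"offset": [0, 0, -8.2], "spin": 0}, {"offset": [0, 0, -8.3], "spin": 0}, {"offset": [0, 0, -8.3], "spin": 0}, {"offset": [0, 0, -8.3], "spin": 0}]'

```text
time_s: 5.53
eef_pos: [482.0, 263.0, 33.3]
ee_rot: [-0.0, 0.996, 0.087, 0.001]
force: [-0.8, 0.2, -1.1]
grip_width: 0.601
grip_force: 31.9
```

Call:
send_rows --targets '[{"offset": [0, 0, 0], "spin": 0}, {"offset": [0, 0, 0], "spin": 0}, {"offset": [0, 0, 0], "spin": 0}, {"offset": [0, 0, 0], "spin": 0}, {"offset": [0, 0, 0], "spin": 0}]' --grip 0.78

```text
time_s: 5.95
eef_pos: [481.4, 263.1, 32.4]
ee_rot: [-0.0, 0.996, 0.087, 0.0]
force: [-0.4, -0.1, 0.4]
grip_width: 0.78
grip_force: 0.0
```

```bash
python3 - <<'E'
from rig import ctrl
import cv2
im,d=ctrl.capture("side");cv2.imwrite("pics/s1.png",cv2.resize(im[180:440,140:460,::-1],(640,520)))
E
```

```text
(no output)
```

View pics/s1.png

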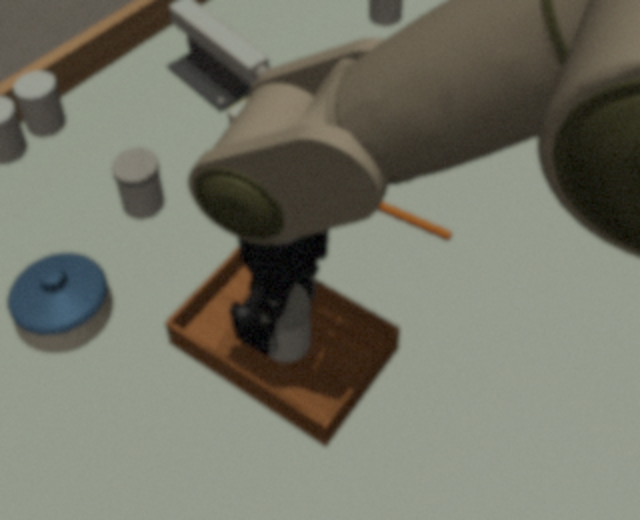

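The tin stands upright in the wooden tray at about (290,325) in the crop. I'll raise the gripper and go for the spoon.

Call:
send_rows --targets '[{"offset": [0, 0, 3], "spin": 0}, {"offset": [0, 0, 7], "spin": 0}, {"offset": [0, 0, 10.5], "spin": 0}, {"offset": [0, -3, 11], "spin": 0}, {"offset": [0, -7, 11], "spin": 0}, {"offset": [0.5, -11, 11], "spin": 0}, {"offset": [1, -15, 11], "spin": 0}, {"offset": [1.5, -19, 11], "spin": 0}]'

```text
time_s: 6.67
eef_pos: [496.2, 71.4, 142.6]
ee_rot: [0.0, 0.996, 0.088, 0.0]
force: [0.7, 0.3, 0.2]
grip_width: 0.779
grip_force: 0.0
```

```bash
python3 - <<'E'
from h import *
np.set_printoptions(precision=1,suppress=True)
im,d=ctrl.capture("side");h=cv2.cvtColor(im,cv2.COLOR_RGB2HSV).astype(int)
print(ctrl.sense()["eef_pos"])
r=[(c,ctrl.place_of(c,"tin_mid")) for c in ["side"]]
print([(x["uv"],x["conf"],on_z("side",x["uv"],40)) for x in r[0][1][:2]])
# side handle line at z=5 in top0/side0
for c,box in(("top",(280,272,320,325)),("side",(330,278,370,302))):
    g=cv2.cvtColor(cv2.imread(f"pics/{c}0.png"),cv2.COLOR_BGR2HSV).astype(int);l,t,rr,b=box
    m=np.zeros((480,640),bool);m[t:b,l:rr]=((g[...,1]>130)&(g[...,0]<20)&(g[...,2]>60))[t:b,l:rr]
    v,u=np.nonzero(m);P=np.array([on_z(c,(a,k),8)[:2] for a,k in zip(u,v)])
    f=np.polyfit(P[:,0],P[:,1],1);print(c,"slope",f[0],"y@504",np.polyval(f,504),"xmin",P[:,0].min(),"xmax",P[:,0].max())
E
```

```text
[497.5  65.3 142.5]
[([281.9, 339.4], 0.57, array([484.8, 260.9,  40. ]))]
top slope 0.16633249141974218 y@504 56.826149627947295 xmin 430.3529625391523 xmax 523.8210131437468
side slope 0.16443259267556792 y@504 57.120118554581936 xmin 429.4355826256597 xmax 520.4072369755552
```

Call:
send_rows --targets '[{"offset": [0.7, -1.6, -3], "spin": 0}, {"offset": [0.7, -1.6, -7], "spin": 0}, {"offset": [0.7, -1.6, -10], "spin": 0}, {"offset": [0.7, -1.6, -10.5], "spin": 0}, {"offset": [0.7, -1.6, -10.5], "spin": 0}, {"offset": [0.7, -1.6, -10.5], "spin": 0}]' --grip 0.6

```text
time_s: 7.27
eef_pos: [504.2, 57.5, 38.7]
ee_rot: [0.0, 0.996, 0.088, 0.001]
force: [0.1, 0.2, 0.3]
grip_width: 0.598
grip_force: 0.0
```

Call:
send_rows --targets '[{"offset": [0, -0.05, -1.5], "spin": 0}, {"offset": [0, -0.05, -2.5], "spin": 0}, {"offset": [0, -0.05, -3.2], "spin": 0}, {"offset": [0, -0.05, -3.3], "spin": 0}, {"offset": [0, -0.05, -3.3], "spin": 0}]'

```text
time_s: 7.68
eef_pos: [503.5, 56.7, 4.6]
ee_rot: [0.0, 0.996, 0.087, 0.0]
force: [0.2, -0.1, -0.1]
grip_width: 0.597
grip_force: 0.0
```

Call:
send_rows --targets '[{"offset": [0, 0, 0], "spin": 0}, {"offset": [0, 0, 0], "spin": 0}, {"offset": [0, 0, 0], "spin": 0}, {"offset": [0, 0, 0], "spin": 0}, {"offset": [0, 0, 0], "spin": 0}, {"offset": [0, 0, 0], "spin": 0}, {"offset": [0, 0, 0], "spin": 0}, {"offset": [0, 0, 0], "spin": 0}]' --grip 0 --squeeze 30

```text
time_s: 8.35
eef_pos: [503.7, 56.6, 4.8]
ee_rot: [0.0, 0.996, 0.087, 0.0]
force: [-1.9, -0.1, 5.9]
grip_width: 0.099
grip_force: 31.8
```

Call:
send_rows --targets '[{"offset": [0, 0, 2], "spin": 0}, {"offset": [0, 0, 5], "spin": 0}, {"offset": [0, 0, 9], "spin": 0}, {"offset": [-0.5, -3, 10], "spin": 0}, {"offset": [-1, -7, 10], "spin": -0.05}, {"offset": [-1.8, -11, 10], "spin": -0.1}, {"offset": [-2.6, -15, 10], "spin": -0.15}, {"offset": [-3.4, -18.5, 10], "spin": -0.2}]'

```text
time_s: 9.02
eef_pos: [468.7, -130.5, 104.4]
ee_rot: [0.0, 1.0, -0.014, 0.0]
force: [-0.4, -0.6, -0.7]
grip_width: 0.1
grip_force: 31.1
```

Call:
send_rows --targets '[{"offset": [-0.8, -4, 0], "spin": -0.03}, {"offset": [-1.6, -8, 0], "spin": -0.06}, {"offset": [-2.4, -11.5, 0], "spin": -0.1}, {"offset": [-3.2, -14.5, 0], "spin": -0.1}, {"offset": [-3.5, -15, 0], "spin": -0.1}, {"offset": [-3.5, -15, 0], "spin": -0.1}, {"offset": [-3.5, -15, 0], "spin": -0.1}, {"offset": [-3.5, -15, 0], "spin": -0.1}]'

```text
time_s: 9.68
eef_pos: [434.7, -277.1, 104.2]
ee_rot: [-0.0, 0.998, -0.062, -0.0]
force: [-0.1, 0.8, 0.2]
grip_width: 0.103
grip_force: 31.1
```

```bash
python3 - <<'E'
from h import *
np.set_printoptions(precision=1,suppress=True)
im,d=ctrl.capture("side");cv2.imwrite("pics/s2.png",cv2.resize(im[120:320,300:560,::-1],(780,600)))
im,d=ctrl.capture("top")
s=ctrl.sense();print(s["eef_pos"],s["grip_width"])
for q in("spoon_head","spoon_tail"):
  for c in("side","top"): print(q,c,[(x["uv"],round(x["conf"],2)) for x in ctrl.place_of(c,q)[:2]])
print(proj("top",np.array([433,-280,40.])))
E
```

```text
[ 434.8 -277.1  104.3] 0.102026104212156
spoon_head side [([425.1, 187.2], 0.55)]
spoon_head top [([471.1, 280.6], 0.64)]
spoon_tail side []
spoon_tail top [([504.7, 195.7], 0.43)]
(np.float64(464.3449940193151), np.float64(309.90744683740905))
```

View pics/s2.png

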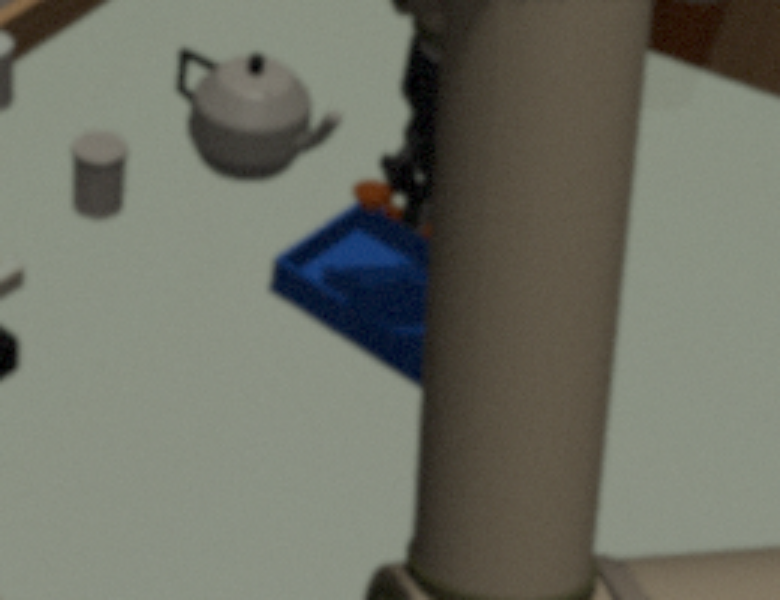

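The spoon is held level over the blue tray, with its bowl at about (375,195) in the crop. Lowering it now.

Call:
send_rows --targets '[{"offset": [0, -0.2, -3.5], "spin": 0}, {"offset": [0, -0.2, -6.5], "spin": 0}, {"offset": [0, -0.2, -8.3], "spin": 0}, {"offset": [0, -0.2, -9], "spin": 0}, {"offset": [0, -0.2, -9.3], "spin": 0}, {"offset": [0, -0.2, -9.3], "spin": 0}, {"offset": [0, -0.2, -9.3], "spin": 0}]'

```text
time_s: 10.57
eef_pos: [435.0, -280.9, 12.4]
ee_rot: [0.001, 0.998, -0.062, 0.001]
force: [0.8, -0.1, -0.1]
grip_width: 0.097
grip_force: 31.1
```

Call:
send_rows --targets '[{"offset": [0, 0, 0], "spin": 0}, {"offset": [0, 0, 0], "spin": 0}, {"offset": [0, 0, 0], "spin": 0}, {"offset": [0, 0, 0], "spin": 0}, {"offset": [0, 0, 0], "spin": 0}]' --grip 0.4

```text
time_s: 10.98
eef_pos: [434.4, -280.5, 11.5]
ee_rot: [0.0, 0.998, -0.063, 0.0]
force: [-0.2, 1.0, 0.8]
grip_width: 0.405
grip_force: 0.0
```

Call:
send_rows --targets '[{"offset": [0, 0, 3], "spin": 0}, {"offset": [0, 0, 7], "spin": 0}, {"offset": [0, 0, 11], "spin": 0}, {"offset": [0, 0, 15], "spin": 0}, {"offset": [0, 4, 15], "spin": 0}, {"offset": [0, 8, 15], "spin": 0}, {"offset": [0, 12, 15], "spin": 0}, {"offset": [0.5, 16, 15], "spin": 0}]'

```text
time_s: 11.65
eef_pos: [438.6, -118.8, 161.5]
ee_rot: [0.0, 0.998, -0.063, 0.0]
force: [1.4, -0.1, 0.4]
grip_width: 0.4
grip_force: 0.0
```

Call:
send_rows --targets '[{"offset": [1.5, 4, 0], "spin": 0}, {"offset": [3, 8, 0], "spin": 0}, {"offset": [4.5, 11, 0], "spin": 0}, {"offset": [5.5, 13, 0], "spin": 0}, {"offset": [5.5, 13, 0], "spin": 0}, {"offset": [5.5, 13, 0], "spin": 0}]' --grip 1

```text
time_s: 12.15
eef_pos: [494.4, 10.4, 161.2]
ee_rot: [0.0, 0.998, -0.061, -0.0]
force: [-0.7, -0.3, 0.3]
grip_width: 1.003
grip_force: 0.0
```

```bash
python3 - <<'E'
from h import *
np.set_printoptions(precision=1,suppress=True)
ims={}
for c in("side","top"): ims[c],d=ctrl.capture(c);np.save(f"pics/{c}1.npy",d);cv2.imwrite(f"pics/{c}1.png",ims[c][...,::-1])
cv2.imwrite("pics/v3.png",cv2.resize(ims["top"][150:390,150:510,::-1],(780,520)))
s=ctrl.sense();print(s["eef_pos"],s["grip_width"],s["time_s"])
for q,z in(("spoon_head",10),("spoon_tail",10),("tin_mid",40),("lamp_grip",75)):
  r={c:ctrl.place_of(c,q)[:2] for c in ims}
  for c in ims: print(q,c,[(np.round(x["uv"]),round(x["conf"],2),on_z(c,x["uv"],z)) for x in r[c]])
E
```

```text
[494.1   9.1 161.2] 1.0007870845202116 12.25
spoon_head side [(array([420., 213.]), 0.61, array([ 477.4, -289.4,   10. ]))]
spoon_head top [(array([461., 307.]), 0.7, array([ 440.1, -282.2,   10. ])), (array([461., 284.]), 0.61, array([ 488.4, -283.8,   10. ]))]
spoon_tail side [(array([453., 234.]), 0.53, array([ 368.2, -271. ,   10. ]))]
spoon_tail top [(array([458., 342.]), 0.7, array([ 368.1, -269.2,   10. ])), (array([460., 308.]), 0.55, array([ 436.4, -279.6,   10. ]))]
tin_mid side [(array([283., 341.]), 0.59, array([480. , 262.4,  40. ]))]
tin_mid top [(array([201., 292.]), 0.92, array([484.5, 258.8,  40. ])), (array([203., 298.]), 0.49, array([473.6, 255.5,  40. ]))]
lamp_grip side [(array([293., 235.]), 0.82, array([642.3,  45.4,  75. ]))]
lamp_grip top [(array([306., 212.]), 0.86, array([640.3,  37.2,  75. ])), (array([505., 198.]), 0.54, array([ 656.2, -369. ,   75. ]))]
```

View pics/v3.png

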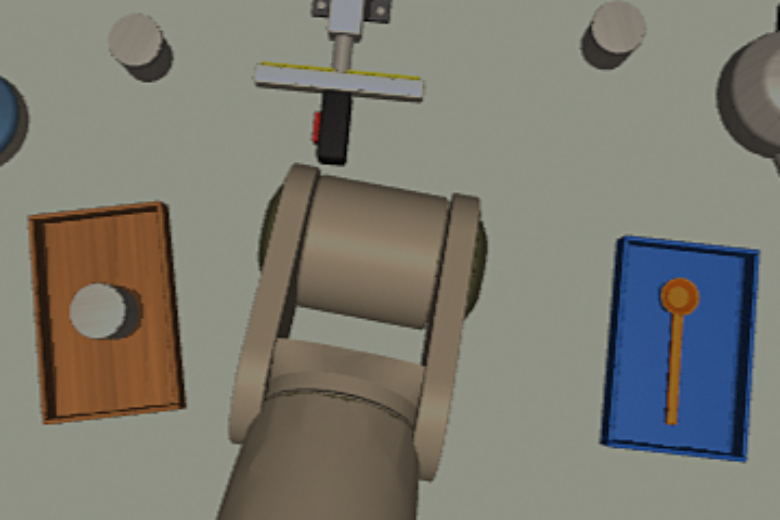

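Both are in place: the tin is at (98,311) and the spoon at (680,297)–(672,424) in the crop. The grip is at (335,127) in the crop with the button on its left. My estimate for the grip is (643.5, 41), and the lamp's yaw of about -0.125 matches the tool yaw now.

Call:
send_rows --targets '[{"offset": [3.5, 0.8, 0], "spin": 0}, {"offset": [7, 1.6, 0], "spin": 0}, {"offset": [10.5, 2.4, 0], "spin": 0}, {"offset": [14, 3.2, 0], "spin": 0}, {"offset": [14.9, 3.2, 0], "spin": 0}, {"offset": [14.9, 3.2, 0], "spin": 0}, {"offset": [14.9, 3.2, 0], "spin": 0}]'

```text
time_s: 13.23
eef_pos: [642.9, 41.5, 160.6]
ee_rot: [-0.0, 0.998, -0.063, -0.001]
force: [-1.1, 0.0, -1.0]
grip_width: 1.001
grip_force: 0.0
```

Call:
send_rows --targets '[{"offset": [0, 0, -3], "spin": 0}, {"offset": [0, 0, -6], "spin": 0}, {"offset": [0, 0, -8.5], "spin": 0}, {"offset": [0, 0, -10.6], "spin": 0}, {"offset": [0, 0, -10.6], "spin": 0}, {"offset": [0, 0, -10.6], "spin": 0}]'

```text
time_s: 13.73
eef_pos: [642.5, 41.4, 55.7]
ee_rot: [-0.0, 0.998, -0.063, -0.001]
force: [-0.1, 0.6, 0.1]
grip_width: 1.002
grip_force: 0.0
```

```bash
python3 - <<'E'
from h import *
im,d=ctrl.capture("side");cv2.imwrite("pics/s4.png",cv2.resize(im[170:290,200:360,::-1],(800,600),interpolation=cv2.INTER_CUBIC))
s=ctrl.sense();print(s["eef_pos"],s["force"],s["joints"])
E
```

```text
[643.47163423  41.34980349  56.94264385] [-0.16873145  0.23081689  0.34007588] [-1.17175726e-01  7.40249324e-01  1.29551918e+00 -3.02946723e-05
  1.10430510e+00  1.57909032e+00]
```

View pics/s4.png

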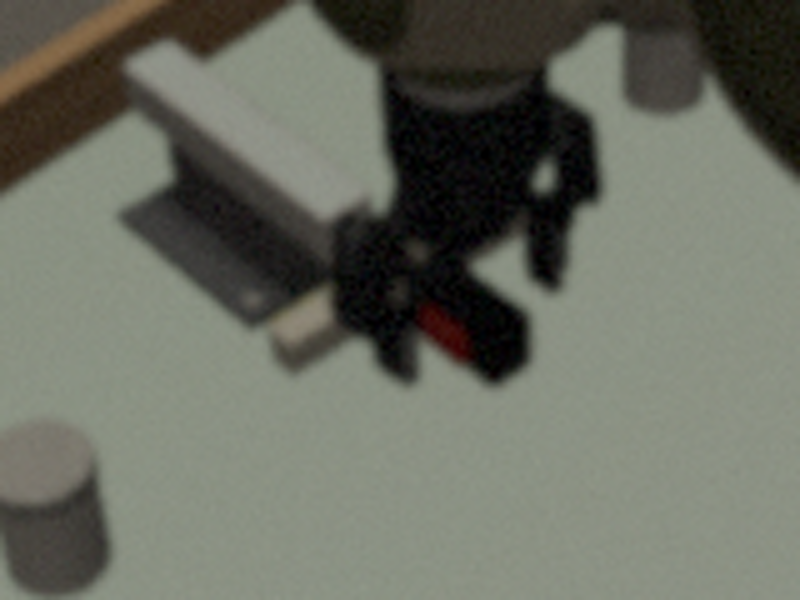

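The fingers straddle the grip, with the red button at about (445,330) between the pads. Closing now.

Call:
send_rows --targets '[{"offset": [0, 0, -0.2], "spin": 0}, {"offset": [0, 0, -0.2], "spin": 0}, {"offset": [0, 0, -0.2], "spin": 0}, {"offset": [0, 0, -0.2], "spin": 0}, {"offset": [0, 0, -0.2], "spin": 0}, {"offset": [0, 0, -0.2], "spin": 0}, {"offset": [0, 0, -0.2], "spin": 0}, {"offset": [0, 0, -0.2], "spin": 0}]' --grip 0 --squeeze 60

```text
time_s: 14.45
eef_pos: [643.7, 42.4, 54.2]
ee_rot: [-0.001, 0.998, -0.063, 0.001]
force: [-0.8, 5.8, 5.8]
grip_width: 0.32
grip_force: 60.0
```

Call:
send_rows --targets '[{"offset": [0, 0, 0], "spin": 0}, {"offset": [0, 0, 0], "spin": 0}, {"offset": [0, 0, 0], "spin": 0}]'

```text
time_s: 14.7
eef_pos: [643.7, 42.4, 54.2]
ee_rot: [-0.001, 0.998, -0.063, 0.001]
force: [-0.6, 5.0, 6.0]
grip_width: 0.317
grip_force: 60.0
```

The opening reads 27 mm, so the button is flush. I'll draw along (-0.992, +0.125).

Call:
send_rows --targets '[{"offset": [-0.7, 0.15, 0], "spin": 0}, {"offset": [-1.5, 0.25, 0], "spin": 0}, {"offset": [-2.3, 0.36, 0], "spin": 0}, {"offset": [-3.0, 0.44, 0], "spin": 0}, {"offset": [-3.0, 0.44, 0], "spin": 0}]'

```text
time_s: 15.12
eef_pos: [613.2, 46.4, 54.2]
ee_rot: [-0.0, 0.998, -0.063, 0.001]
force: [2.5, 3.3, 4.1]
grip_width: 0.322
grip_force: 60.0
```

Call:
send_rows --targets '[{"offset": [-1, 0.16, 0], "spin": 0}, {"offset": [-2, 0.3, 0], "spin": 0}, {"offset": [-3, 0.42, 0], "spin": 0}, {"offset": [-4, 0.55, 0], "spin": 0}, {"offset": [-5, 0.68, 0], "spin": 0}, {"offset": [-6, 0.8, 0], "spin": 0}, {"offset": [-7, 0.93, 0], "spin": 0}, {"offset": [-7, 0.93, 0], "spin": 0}]'

```text
time_s: 15.78
eef_pos: [543.2, 55.5, 54.2]
ee_rot: [-0.0, 0.998, -0.063, 0.001]
force: [3.5, 2.6, 3.6]
grip_width: 0.318
grip_force: 60.4
```

Call:
send_rows --targets '[{"offset": [-0.4, 0.05, 0], "spin": 0}, {"offset": [-0.7, 0.09, 0], "spin": 0}, {"offset": [-0.9, 0.11, 0], "spin": 0}, {"offset": [-0.9, 0.11, 0], "spin": 0}, {"offset": [-0.9, 0.11, 0], "spin": 0}]'

```text
time_s: 16.2
eef_pos: [535.5, 56.5, 54.1]
ee_rot: [-0.0, 0.998, -0.063, 0.002]
force: [3.7, 3.8, 6.3]
grip_width: 0.321
grip_force: 60.7
```

Call:
send_rows --targets '[{"offset": [-0.1, 0.01, 0], "spin": 0}, {"offset": [-0.2, 0.03, 0], "spin": 0}, {"offset": [-0.3, 0.04, 0], "spin": 0}, {"offset": [-0.3, 0.04, 0], "spin": 0}, {"offset": [-0.3, 0.04, 0], "spin": 0}, {"offset": [-0.3, 0.04, 0], "spin": 0}]'

```text
time_s: 16.7
eef_pos: [534.6, 56.6, 54.1]
ee_rot: [-0.0, 0.998, -0.063, 0.004]
force: [17.5, 3.5, -3.0]
grip_width: 0.318
grip_force: 59.7
```

```bash
python3 - <<'E'
from h import *
np.set_printoptions(precision=1,suppress=True)
im,d=ctrl.capture("side");cv2.imwrite("pics/s5.png",cv2.resize(im[150:390,140:460,::-1],(800,600),interpolation=cv2.INTER_CUBIC))
s=ctrl.sense();print(s["eef_pos"],s["force"],s["grip_width"],s["dq"])
E
```

```text
[534.6  56.6  54.1] [17.6  4.  -3.1] 0.31872329896011253 [-0. -0. -0. -0.  0. -0.]
```

View pics/s5.png

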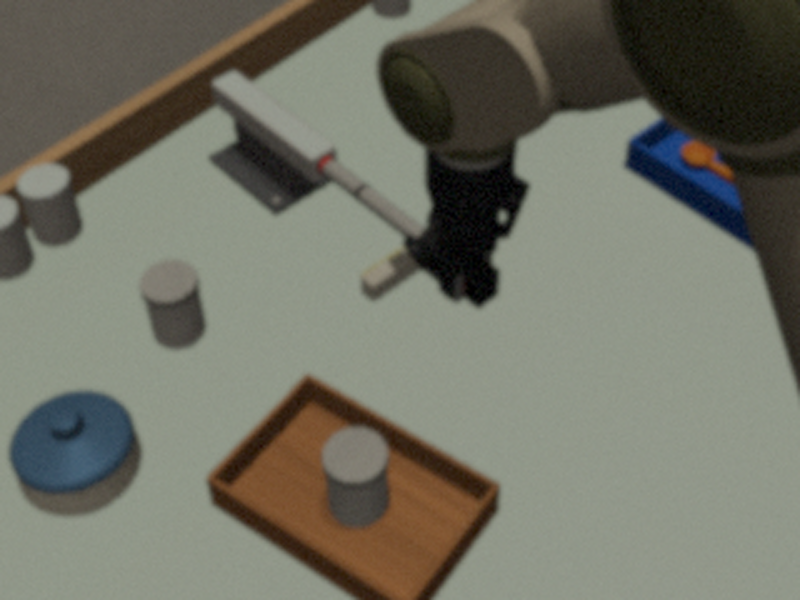

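The red band is out at the tube mouth (325,160) and the black band at (362,188). The wrist reads 17.5 N against the hard stop, the tin stands in its tray and everything is still. Handing in.

```bash
python3 -c "
from rig import ctrl
print(ctrl.finish_job())"
```

```text
the job is handed in; nothing more can be done
None
```

The job is handed in: the tin stands in the wooden tray, the spoon lies in the blue tray, and the lamp is held at its second stop with the button squeezed in (verdict not shown).

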